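# Switch off the enamelling kiln and hold its door up by the lever

## Task

Make the enamelling kiln ready for your workmate, who will reach in with the firing fork: first switch it off by pressing the raised end of the controller's rocker switch fully home, and only then press down the wooden handle of the door lever until the kiln door is fully up. Only press with the fingers: do not grip the handle, do not touch the door itself, and leave the other things on the bench where they are. Finish while still pressing the handle down, holding the door fully up and still.

Things in the scene. Friction and masses are not known exactly. Their poses are not given: they have to be found in the camera images.
- rocker_off_end (a point): where to press the switch: top face of the rocker's raised (OFF) half, on its centre line, 21 mm from its hinge, towards the controller's -x side. 94 mm above the bench at the start, 87 mm when pressed fully home, that half then lying level. Needs about 2 to 6 N; stays where left
- power_rocker (a joint): the switch: one black rocker, 30 mm wide, 60 mm long, its two halves a shallow V, in the controller's top. 0 rad = ON (start: the -x half, roughly towards the robot, stands proud), 0.36 rad = OFF, that half pressed fully home
- controller: kiln controller, white box 120 (x) x 170 (y) x 75 mm tall, fixed, left of the robot's centre line; origin at the centre of its underside. On top: rocker, hinge at x 0, y -45 mm, its length along x; black dial at x -20, y +45 mm, up to 92 mm above the bench; dark display at x +30, y +40 mm
- kiln: bench-top enamelling kiln, grey steel case 230 (x) x 260 (y) x 265 mm tall, fixed; origin at the centre of its underside. Mouth and lift-door on the +y side, dark door guides there 309 mm tall, a low slab before them. The door lever runs along the -x flank in the plane x -140 mm; its wooden handle sticks out past the back (-y side)
- lever_pivot (a point): the lever's pivot on the kiln's -x flank, 190 mm above the bench, kiln frame (-140, -20, 190) mm. The pivot axis is the kiln's x axis
- grip_top (a point): where to press the lever: top of its wooden handle, on its centre line, 240 mm from the pivot along the lever and 13 mm above the lever's centre line; -y axis outwards along the lever, z axis square to the handle's top. At the start the handle points 0.314 rad above level, point 277 mm above the bench; door fully up: 0.314 rad below level, 128 mm
- door_lever (a joint): angle of the rocking lever: 0 rad at the start (door shut), grows as the handle is pressed down, 0.628 rad at its stop (door fully up). The door's weight pulls it back: about 4 to 9 N on the handle all the way, and the door sinks shut when the handle is let go
- lever_grip: the lever's dark wooden handle, 110 mm long (180 to 290 mm from the pivot), 32 mm wide, 26 mm thick; origin at the lever's pivot, axes as for grip_top
- kiln_door (a joint): how far the kiln door has risen: 0 m shut, 0.107 m fully up. The lever's other end lifts it by a pin in a slot
- door_panel: the steel door panel, 168 mm wide, 118 mm tall, 20 mm thick, in the guides on the kiln's +y side; origin below it, at the kiln's origin when the door is shut, rising with the door
- enamel_jar: round glass enamel jar with white lid, 44 mm across, 52 mm tall; behind the kiln beside the lever handle (loose, a bystander; origin at its underside)
- enamel_jar_tall: narrower amber jar with black lid, 38 mm across, 70 mm tall; behind the kiln, farther from the lever handle (loose, a bystander; origin at its underside)
- bench_block: square steel bench block 64 x 64 x 20 mm, lying on the bench below the lever handle's sweep (loose, a bystander; origin at its underside)
- trivet: three-armed dark steel firing trivet, 90 mm across, 16 mm high, on the slab before the kiln's mouth (loose, a bystander; origin at its underside)
- firing_fork: two-pronged steel firing fork with wooden handle, 315 mm long, 22 mm high, lying to the left of the controller (loose, a bystander; origin at its underside)
- chasing_hammer: hammer with wooden handle, 240 mm long, about 26 mm high, lying on the right of the bench (loose, a bystander; origin at its underside)
- pin_vise: slim steel engraving handpiece, 143 mm long, 16 mm high, lying on the robot's side of the controller (loose, a bystander; origin at its underside)
- flux_tin: round aluminium tin, 63 mm across, 34 mm tall, in front of the robot, right of its centre line (loose, a bystander; origin at its underside)
Mind the look-alikes: they are no part of the job. Several things have the shape of the controller; the one meant has the colours described above.

How it is judged:
On the way, in this order (a step that is already met when the one before it is completed fails the run):
1. the rocker switch is pressed fully home to OFF (value of joint power_rocker above 0.3 rad), for 0.2 s.
2. the door is fully up, by a press on the lever's handle (value of joint kiln_door above 0.099 m and contact force between the fingers and lever_grip above 1 N), for 0.3 s.
At the end, for the whole second after the job is handed in: The switch is OFF (rocker above 0.30 of 0.36 rad), the kiln door is up by more than 99 of 107 mm and still (under 10 mm/s), and the fingers press on the lever's handle with more than 1 N and so hold it there (all of step 2 and value of joint power_rocker above 0.3 rad and value of joint door_lever above 0.58 rad and velocity of joint kiln_door between -0.01 and 0.01 m/s); the arm keeps its last pose, push and grip.
It fails at once if the door was opened while the kiln was switched on (value of joint kiln_door above 0.012 m and value of joint power_rocker below 0.28 rad).
It fails at once if the door itself was touched (it is to be raised by the lever alone) (contact force between any of the fingers, the arm and door_panel above 1 N).
It fails at once if the lever's handle was taken between the fingers instead of pressed (z of the grasp point in the frame of grip_top between -0.035 and 0.004 m and x of the grasp point in the frame of grip_top between -0.018 and 0.018 m and y of the grasp point in the frame of grip_top between -0.05 and 0.06 m).
It fails at once if a bystander was shoved, knocked or lifted (moved more than 25 mm) (distance of any of enamel_jar, enamel_jar_tall, bench_block, trivet, firing_fork, chasing_hammer, pin_vise, flux_tin from where it was at the start of the episode above 0.025 m).
It also fails if it takes over 51 s, if anything falls off the work surface, if the arm or the gripper's body presses on something with over 40 N, if the wrist force passes 120 N, or if a joint passes its speed limit or range.

## Robot

A 6-joint arm with a two-finger parallel gripper is mounted at the origin on the work surface. World frame = base frame: x ahead of the robot, y to its left, z up, the work surface at z = 0. Lengths are in m, angles in rad, forces in N, time in s.
With the tool pointing down it reaches from about 0.25 to 0.8 m from the base axis. Payload 8.5 kg.
Tool frame: the origin (TCP) lies at the very end of the fingers, on their centre line; the grasp point (between the pads) lies arm.grasp_offset behind it (arm.grasp_offset is the distance from the TCP to the grasp point, in m); z points along the fingers, y is the direction in which the jaws open and shut (so a half turn about z gives the same grasp; the last joint's range is limited). The gripper opens to 85 mm and grips with 20 to 120 N. Pads are 22 mm wide; open, the fingers measure 114 mm over their backs; the gripper's body (76 mm by 85 mm) begins 54 mm behind the grasp point. The pads swing forward as they close: fully open they stand 13 mm farther back than shut.
Start: joints at [1.136, 0.238, -0.013, 1.319, 0, 1.571], TCP at [0.221, 0.476, 0.231] pointing down, gripper open.
Joint ranges: [-2.66, 2.66], [-1.03, 1.9], [-1.14, 1.46], [-1.82, 2.27], [-1.45, 1.34], [-3.14, 3.14]. Speed limits (rad/s): [2.22, 2.22, 2.79, 3.14, 3.14, 3.14].

## Interface

Orientations are given as a unit quaternion [w, x, y, z].
In Python, from plant import arm, optics gives the robot as it stands.
- The arm moves only by the shell command python3 -m pendant 'ROWS' [OPENING]. ROWS is JSON, a list of rows, each an object with "travel": the shift along the world's x, y, z in cm, a list of three; "turn": the turn about the world's z in degrees. In form: [{"travel": [dx, dy, dz], "turn": turn}, ...]. A call has 1 to 10 rows; each row is the pose to reach, as a shift and turn from the pose commanded when the call began; what a row does not reach only later rows make up. A row lasts 1/8 s, in which the tool goes at most 62.5 mm and 10.7 degrees, less where a joint would pass 70% of its speed; a pose out of reach is approached as far as the arm can. A call with a gripper value outside its range is refused whole. OPENING is the opening, from 0 (shut) to 1 (fully open), set as the call begins (- or left out, the last holds). The fingers move at their own pace and stop on an object; the grip force is fixed at half the most. Time passes only in rows, so rows that repeat a pose let the fingers close. It gives the time, the measured TCP pose, the force and the opening at its end, in the units of the state.
- arm.read_state(): the state, without advancing time (a new reading comes with each control period).
- optics.get_image(name): name is "scene" or "top"; returns the picture (384x512x3 uint8, red, green, blue); there is no depth.
- optics.calibration(name): a dict with "intrinsics" (3x3 intrinsics, pixels), "R" (3x3) and "t" (3): a world point X has camera coordinates R X + t. Camera axes: x right, y down, z forward; pixel columns grow to the right and rows downward; lengths in m; the calibration is good to about 2 mm. A picture is of the moment at which its call begins. calibration takes no time and is no camera call.
- arm.sign_off(): hands the job in, once; it reports no verdict.
Trained networks look in the newest picture that a camera, given by its name, has taken for a name from the list of things; names that differ only in an ending like _2 or _b are one class to them, and where a whole thing is asked for, a point or a joint stands for the part that bears it (a point fixed in the world has none). Each returns a list of dicts, best first, with "conf" (0 to 1); they miss things now and then, are a little off and sometimes report something else, mostly with a low value. They report only what shows in the picture. A call takes as long as a camera call. They do not tell look-alikes from the thing itself.
- optics.regions_of(camera, target): "region" (384x512 bool, what is visible of it) and "extent" ([left, top, right, bottom] in pixels, round what is visible of it).
The state is a dict: "time": time; "joints": joint angles; "dq": joint speeds; "joint_torque": joint torques, N m; "tool_pos": TCP position; "tool_rot": TCP orientation; "force": force on the tool from outside, world axes, zero at the start; "wrist_torque": the same for the moment, N m; "gripper_width": finger opening in m.
Only numpy, scipy, OpenCV 4.12 (cv2) and the standard library are available. Lean on these libraries where they do the work, as an engineer would, in place of code of your own. Each camera call takes 0.05 s, during which the arm holds its last target.

## Working session

There is one attempt and no reset: what is moved stays moved. The work goes in short steps, Python scripts to look and compute and a shell command to move; the robot and the scene stay as the last step left them, time stands still between calls to the robot, and variables do not carry over. Pictures are saved under pics/ and viewed, and the job is handed in when it is done.

```bash
ls; mkdir -p pics
python3 - <<'E'
from plant import arm, optics
import cv2, numpy as np
for n in ["scene","top"]:
    im=optics.get_image(n); cv2.imwrite(f"pics/{n}0.png",im[:,:,::-1])
    c=optics.calibration(n); print(n,np.round(c["intrinsics"],1).tolist(),np.round(c["R"],3).tolist(),np.round(c["t"],3).tolist())
s=arm.read_state(); print(s); print(arm.grasp_offset)
E
```

```text
pics
scene [[437.9, 0.0, 261.8], [0.0, 437.9, 183.3], [0.0, 0.0, 1.0]] [[0.817, 0.576, 0.002], [0.398, -0.563, -0.724], [-0.416, 0.593, -0.689]] [-0.413, -0.054, 1.689]
top [[470.9, 0.0, 249.5], [0.0, 470.9, 184.5], [0.0, 0.0, 1.0]] [[-0.03, -1.0, -0.003], [-0.993, 0.03, -0.113], [0.113, -0.0, -0.994]] [0.013, 0.523, 1.707]
{'time': 0.1, 'joints': array([ 1.13601625e+00,  2.38750705e-01, -1.41815306e-02,  1.31919857e+00,
        2.72314162e-05,  1.57081145e+00]), 'dq': array([-0.00191344, -0.00092394,  0.00209896,  0.00066617,  0.00177751,
        0.0005189 ]), 'joint_torque': array([-1.26999503e-04, -5.39720500e+01,  3.46997702e+01,  1.33788254e-02,
        2.96359826e-05, -1.61185966e-05]), 'tool_pos': array([0.22096874, 0.47581565, 0.23072171]), 'tool_rot': array([-1.57202005e-04,  2.15689170e-01,  9.76461846e-01, -6.48600723e-04]), 'force': array([-0.21139648, -0.19969416, -0.07355621]), 'wrist_torque': array([-0.00814653, -0.05827807, -0.0348138 ]), 'gripper_width': 0.08515433340310928}
0.0187
```

View pics/scene0.png

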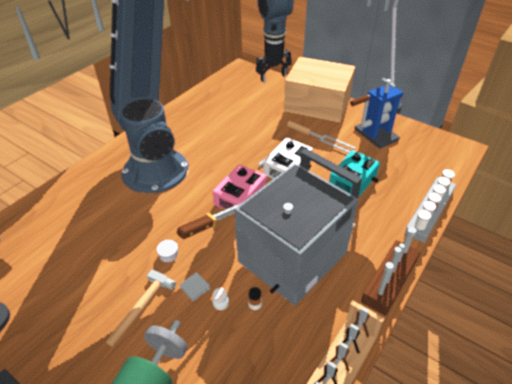

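View pics/top0.png

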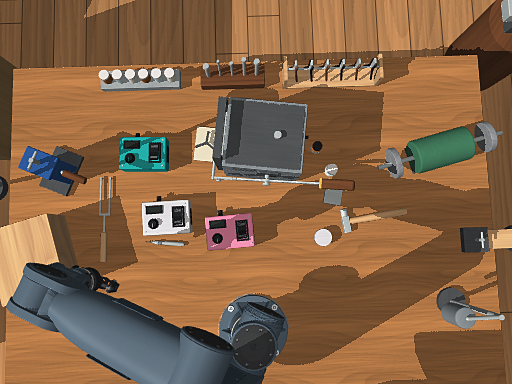

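Run:
```python
from plant import arm, optics
import cv2, numpy as np
for n in ["scene","top"]:
    im=optics.get_image(n)
    for t in ["controller","power_rocker","kiln","lever_grip","bench_block","enamel_jar"]:
        for r in optics.regions_of(n,t)[:4]:
            m=r["region"]; cy,cx=np.nonzero(m)
            print(n,t,round(r["conf"],2),np.round(r["extent"]).tolist(),round(cx.mean(),1),round(cy.mean(),1),m.sum(), np.round(np.median(im[m],0)))
            np.save(f"pics/m_{n}_{t}_{int(r['extent'][0])}.npy",m)
```

```text
scene controller 0.94 [262.0, 138.0, 314.0, 178.0] 283.0 157.6 1020 [204. 195. 196.]
scene controller 0.85 [215.0, 168.0, 266.0, 211.0] 237.5 187.1 1445 [199. 106. 132.]
scene controller 0.77 [328.0, 151.0, 377.0, 197.0] 356.3 171.3 1168 [ 49. 129. 126.]
scene power_rocker 0.68 [263.0, 139.0, 309.0, 177.0] 282.5 157.6 950 [203. 192. 195.]
scene power_rocker 0.61 [273.0, 152.0, 290.0, 164.0] 281.6 157.9 99 [58. 60. 61.]
scene power_rocker 0.59 [225.0, 181.0, 240.0, 199.0] 232.4 187.6 161 [39. 36. 37.]
scene kiln 0.68 [178.0, 145.0, 362.0, 306.0] 291.3 226.8 12855 [ 99. 102. 105.]
scene lever_grip 0.68 [177.0, 216.0, 217.0, 242.0] 195.8 226.1 506 [142.  85.  50.]
scene lever_grip 0.55 [248.0, 289.0, 260.0, 308.0] 254.4 298.8 283 [98. 59. 35.]
scene lever_grip 0.47 [157.0, 240.0, 179.0, 262.0] 167.5 250.2 368 [251. 249. 251.]
scene bench_block 0.95 [182.0, 272.0, 214.0, 302.0] 193.8 286.2 522 [143. 147. 146.]
scene bench_block 0.3 [176.0, 215.0, 218.0, 239.0] 196.1 226.0 503 [143.  85.  50.]
scene enamel_jar 0.8 [217.0, 288.0, 230.0, 310.0] 219.3 298.8 278 [197. 193. 188.]
top controlle
[... 412 characters left out ...]
.5 [234.0, 223.0, 244.0, 240.0] 241.8 229.5 148 [25. 27. 28.]
top kiln 0.71 [192.0, 98.0, 358.0, 191.0] 259.5 142.4 8208 [81. 83. 84.]
top kiln 0.22 [173.0, 206.0, 182.0, 221.0] 177.3 215.7 139 [34. 34. 36.]
top lever_grip 0.64 [319.0, 180.0, 358.0, 190.0] 336.8 184.0 373 [116.  70.  44.]
top lever_grip 0.23 [101.0, 179.0, 109.0, 260.0] 103.3 235.0 308 [122. 108.  78.]
top bench_block 0.76 [321.0, 187.0, 343.0, 206.0] 332.2 196.7 302 [120. 125. 123.]
top enamel_jar 0.43 [327.0, 164.0, 338.0, 176.0] 330.4 169.6 136 [157. 151. 148.]
top enamel_jar 0.43 [321.0, 181.0, 356.0, 193.0] 336.6 184.1 360 [116.  70.  44.]
top enamel_jar 0.33 [342.0, 209.0, 404.0, 232.0] 367.6 217.5 536 [176. 154. 113.]
```

```bash
cat > h.py <<'E'
import numpy as np
from plant import optics
def px(n,P):
    c=optics.calibration(n);p=c["R"]@np.array(P,float)+c["t"];p=c["intrinsics"]@p;return p[:2]/p[2]
def back(n,uv,z):
    c=optics.calibration(n);d=c["R"].T@np.linalg.solve(c["intrinsics"],[uv[0],uv[1],1.]);o=-c["R"].T@c["t"]
    return o+d*(z-o[2])/d[2]
E
python3 - <<'E'
import cv2
a=cv2.imread("pics/top0.png")[180:245,130:200]; b=cv2.imread("pics/top0.png")[90:215,190:365]
cv2.imwrite("pics/ca.png",cv2.resize(a,None,fx=8,fy=8,interpolation=2)); cv2.imwrite("pics/cb.png",cv2.resize(b,None,fx=4.5,fy=4.5,interpolation=2))
c=cv2.imread("pics/scene0.png")[125:310,165:365]
cv2.imwrite("pics/cc.png",cv2.resize(c,None,fx=3.2,fy=3.2,interpolation=2))
E
```

```text
(no output)
```

View pics/ca.png

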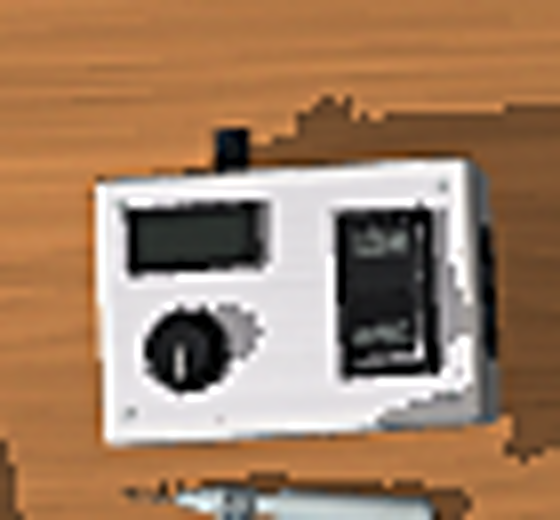

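View pics/cb.png

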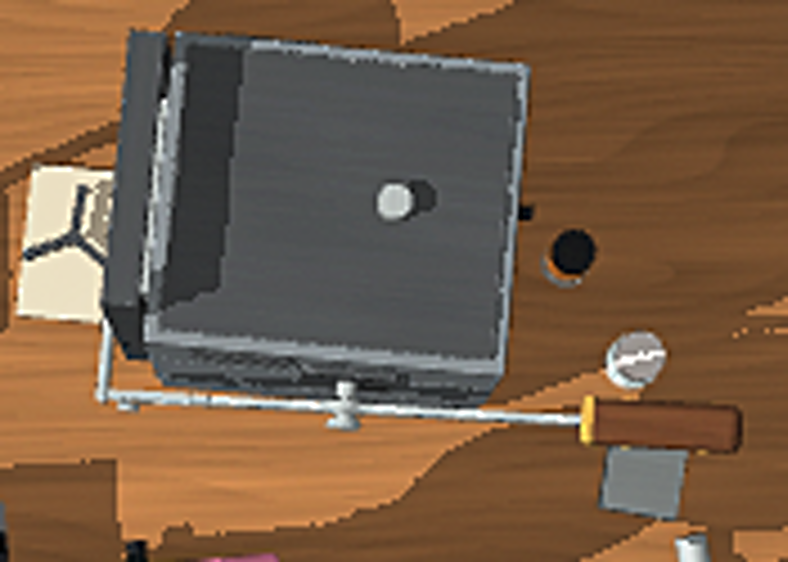

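View pics/cc.png

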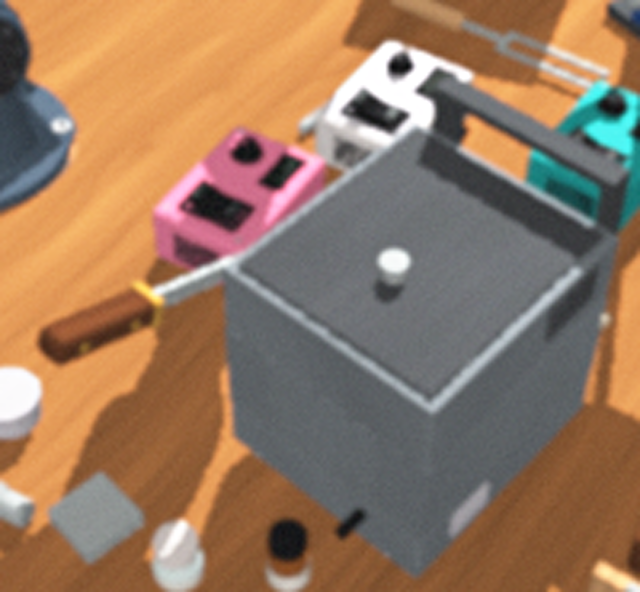

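```bash
cat > fit.py <<'E'
import numpy as np
from scipy.optimize import least_squares
from h import *
def T(p,L):
    c,s=np.cos(p[2]),np.sin(p[2]);L=np.array(L)/1000
    return np.array([p[0]+c*L[0]-s*L[1],p[1]+s*L[0]+c*L[1],L[2]])
def fit(obs,p0):
    f=lambda p:np.concatenate([px(n,T(p,L))-uv for n,L,uv in obs])
    r=least_squares(f,p0,loss="soft_l1");print(np.round(r.x,4),np.round(r.fun.reshape(-1,2),1).tolist());return r.x
A=lambda u,v:np.array([130+(u+.5)/8-.5,180+(v+.5)/8-.5])
B=lambda u,v:np.array([190+(u+.5)/4.5-.5,90+(v+.5)/4.5-.5])
C=lambda u,v:np.array([165+(u+.5)/3.2-.5,125+(v+.5)/3.2-.5])
con=fit([("top",(60,85,75),A(100,185)),("top",(60,-85,75),A(465,160)),("top",(-60,85,75),A(107,440)),
 ("top",(-60,-85,75),A(480,420)),("top",(-20,45,92),A(185,348)),
 ("top",(30,-45,87),A(387,212)),("scene",(-20,45,92),C(400,62)),("scene",(0,-45,85),C(376,112))],[.45,.3,0])
kil=fit([("top",(115,-130,265),B(526,66)),("top",(-115,-130,265),B(502,362)),
 ("top",(-115,130,265),B(148,340)),("scene",(-115,-130,265),C(233,265)),("scene",(115,-130,265),C(432,405)),
 ("scene",(115,130,265),C(612,240)),
 ("top",(-140,-20-290*.951,190+290*.309),B(742,428)),("top",(-140,-20-180*.951,190+180*.309),B(584,418)),
 ("scene",(-140,-20-290*.951,190+290*.309),C(52,345))],[.6,0,0])
print("off",T(con,(-21,-45,94)),T(con,(0,-45,87)))
for a in (.314,.157,0,-.157,-.314):
    for r in (240,):
        print(a,T(kil,(-140,-20-r*np.cos(a)-(-13*np.sin(a)) ,190+r*np.sin(a)+13*np.cos(a))))
print("dir",T(kil,(0,-1000,0))-T(kil,(0,0,0)))
for n,uv,z in [("jar",(330.4,169.6),.052),("block",(332.2,196.7),.02)]: print(n,back("top",uv,z))
E
python3 fit.py
```

```text
[0.4129 0.2985 0.0351] [[-0.6, -1.5], [1.2, -1.4], [-0.2, 0.3], [1.0, -0.3], [-0.1, -0.4], [-0.3, 0.9], [-0.4, -2.1], [-0.7, -1.7]]
[ 0.6607 -0.0556 -0.1213] [[0.8, -1.8], [0.5, 2.3], [-1.8, -0.2], [-4.1, -1.3], [0.5, 0.8], [2.8, -3.5], [-0.5, -0.5], [-0.1, 0.0], [-1.5, 0.4]]
off [0.393483   0.25277324 0.094     ] [0.41447004 0.25351074 0.087     ]
0.314 [ 0.49221085 -0.28106791  0.2764921 ]
0.157 [ 0.49090809 -0.29175424  0.24036551]
0 [ 0.49030491 -0.29670204  0.203     ]
-0.157 [ 0.49041615 -0.29578961  0.16531472]
-0.314 [ 0.49123906 -0.28903939  0.12823665]
dir [-0.12101296 -0.99265093  0.        ]
jar [ 0.56694755 -0.29995799  0.052     ]
block [ 0.47015679 -0.30722643  0.02      ]
```

```bash
python3 -m pendant '[{"travel":[3,-4,0],"turn":7},{"travel":[7,-9,0],"turn":15},{"travel":[11,-14,0],"turn":22},{"travel":[14,-19,-2],"turn":27},{"travel":[17,-22.3,-5],"turn":27},{"travel":[17,-22.3,-8],"turn":27},{"travel":[17,-22.3,-9],"turn":27},{"travel":[17,-22.3,-9],"turn":27},{"travel":[17,-22.3,-9],"turn":27}]' 0
python3 - <<'E'
from plant import arm, optics
import cv2
print(arm.read_state())
for n in("top","scene"):
    im=optics.get_image(n)[:,:,::-1]
    im=im[150:300,100:280] if n=="top" else im[60:240,200:380]
    cv2.imwrite(f"pics/{n}1.png",cv2.resize(im,None,fx=3.3,fy=3.3,interpolation=2))
E
```

```text
time: 1.92
tool_pos: [0.3914, 0.254, 0.1423]
tool_rot: [0.001, -0.019, 1.0, 0.0]
force: [0.1, 0.4, 0.4]
gripper_width: -0.0005
{'time': 1.925, 'joints': array([ 5.75703285e-01,  1.87907135e-01, -3.16254709e-01,  1.06513640e+00,
       -7.64283802e-05,  5.38096764e-01]), 'dq': array([ 0.00062123, -0.00483853, -0.00033576, -0.00326053,  0.00042823,
        0.00081097]), 'joint_torque': array([-2.32870225e-01, -4.65228081e+01,  3.14673436e+01,  6.46537752e-03,
       -7.81843934e-03,  1.71847612e-03]), 'tool_pos': array([0.39138083, 0.25399566, 0.14232042]), 'tool_rot': array([ 6.56057602e-04, -1.88021187e-02,  9.99822943e-01,  3.63471094e-04]), 'force': array([0.05124218, 0.37218177, 0.44608448]), 'wrist_torque': array([ 0.00835793, -0.02488477, -0.01110464]), 'gripper_width': -0.000484746994042787}
```

View pics/top1.png

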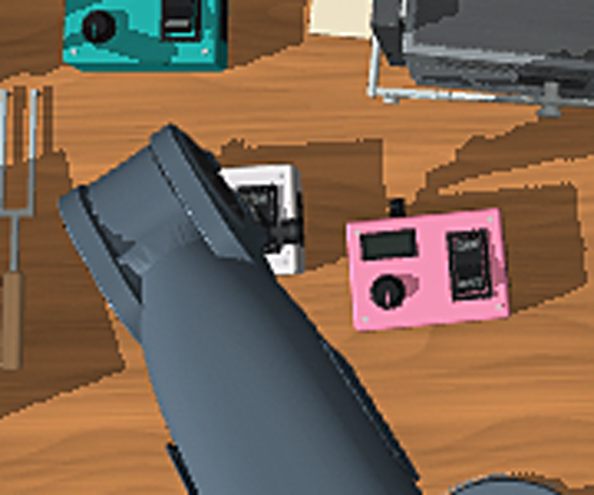

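View pics/scene1.png

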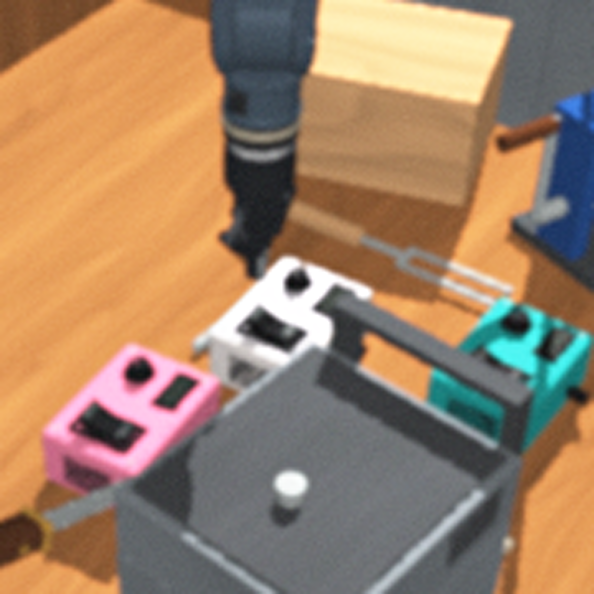

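Run:
```python
from h import *
for P in [(.3914,.254,.142),(.3914,.2528,.094),(.4145,.2535,.087)]:
    print((px("scene",P)-[200,60])*3.3, (px("top",P)-[100,150])*3.3)
```

```text
[252.93871546 275.32380086] [249.0098493  235.59971354]
[251.2525029  309.76218583] [257.30079252 237.16576158]
[268.71777676 321.97634028] [257.3868143  215.84468281]
```

```bash
python3 -m pendant '[{"travel":[0,-0.1,-2],"turn":0},{"travel":[0,-0.1,-4],"turn":0},{"travel":[0,-0.1,-4.5],"turn":0},{"travel":[0,-0.1,-4.9],"turn":0},{"travel":[0,-0.1,-5.2],"turn":0},{"travel":[0,-0.1,-5.4],"turn":0},{"travel":[0,-0.1,-5.4],"turn":0}]'
```

```text
time: 2.9
tool_pos: [0.3914, 0.2522, 0.0874]
tool_rot: [0.0, -0.018, 1.0, 0.0]
force: [0.3, 0.6, 0.6]
gripper_width: 0.0004
```

```bash
python3 -m pendant '[{"travel":[0,0,-0.2],"turn":0},{"travel":[0,0,-0.2],"turn":0}]'
```

```text
time: 3.15
tool_pos: [0.3915, 0.2523, 0.0867]
tool_rot: [0.001, -0.018, 1.0, 0.0]
force: [-5.6, -3.1, 18.6]
gripper_width: -0.0002
```

```bash
python3 -m pendant '[{"travel":[0,0,-0.05],"turn":0},{"travel":[0,0,-0.05],"turn":0},{"travel":[0,0,4],"turn":0},{"travel":[0,0,9],"turn":0},{"travel":[0,0,14],"turn":0},{"travel":[-3,-6,19],"turn":0},{"travel":[-3,-12,25],"turn":0},{"travel":[-3,-18,25],"turn":0},{"travel":[-3,-22,25],"turn":0},{"travel":[-3,-22,25],"turn":0}]'
python3 - <<'E'
from plant import arm, optics
import cv2
print(arm.read_state()["joints"])
for n in("top","scene"):
    im=optics.get_image(n)[:,:,::-1]
    im=im[150:300,100:280] if n=="top" else im[125:310,165:365]
    cv2.imwrite(f"pics/{n}2.png",cv2.resize(im,None,fx=3.2,fy=3.2,interpolation=2))
E
```

```text
time: 4.4
tool_pos: [0.3611, 0.029, 0.3363]
tool_rot: [0.001, -0.015, 1.0, -0.0]
force: [-0.3, 0.4, 0.3]
gripper_width: 0.0002
[ 8.09004156e-02 -6.18585735e-02 -8.59001149e-02  1.54451486e+00
 -8.66748998e-04  4.99183400e-02]
```

View pics/top2.png

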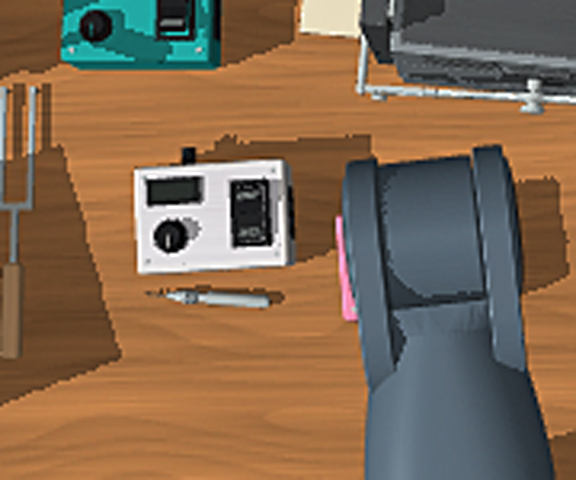

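View pics/scene2.png

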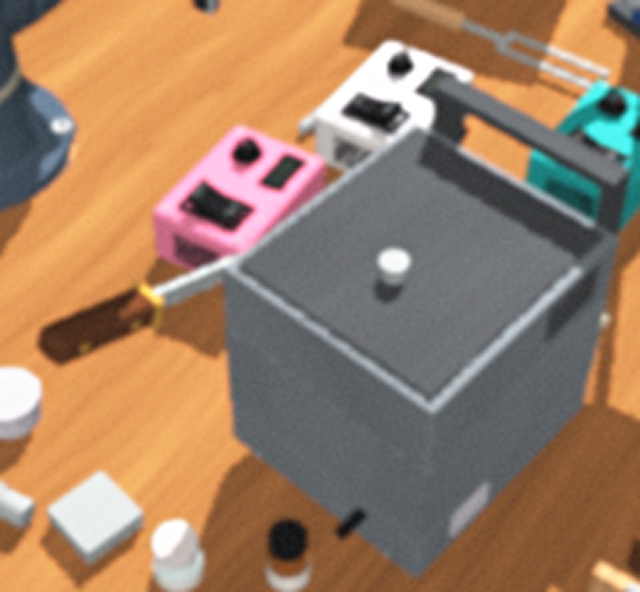

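```bash
python3 -m pendant '[{"travel":[2,-5,0],"turn":-3},{"travel":[4,-10,0],"turn":-6},{"travel":[6,-15,0],"turn":-9},{"travel":[8,-20,0],"turn":-9},{"travel":[10,-25,0],"turn":-9},{"travel":[12,-29,0],"turn":-9},{"travel":[13.1,-31,0],"turn":-9},{"travel":[13.1,-31,-3],"turn":-9},{"travel":[13.1,-31,-3],"turn":-9},{"travel":[13.1,-31,-3],"turn":-9}]'
python3 - <<'E'
from plant import arm, optics
from h import *
import cv2
print(arm.read_state()["joints"])
for n in("top","scene"):
    im=optics.get_image(n)[:,:,::-1]
    im=im[100:250,230:410] if n=="top" else im[125:310,130:330]
    cv2.imwrite(f"pics/{n}3.png",cv2.resize(im,None,fx=3.2,fy=3.2,interpolation=2))
p=arm.read_state()["tool_pos"]; print((px("scene",p)-[130,125])*3.2,(px("scene",[.4922,-.281,.2765])-[130,125])*3.2)
E
```

```text
time: 5.75
tool_pos: [0.4928, -0.2767, 0.3058]
tool_rot: [0.0, 0.059, 0.998, -0.0]
force: [-1.1, -0.4, 0.4]
gripper_width: -0.0004
[-5.11656861e-01  2.98375021e-01  2.58578949e-01  1.53094062e+00
 -9.24199368e-06 -3.92734293e-01]
[207.76364198 283.35945443] [207.96387589 311.0518205 ]
```

View pics/top3.png

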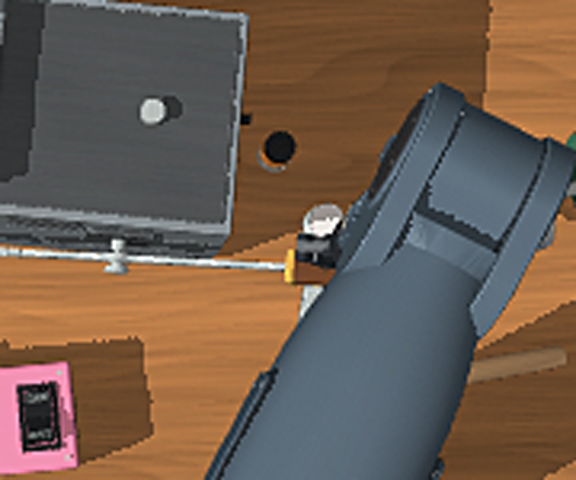

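View pics/scene3.png

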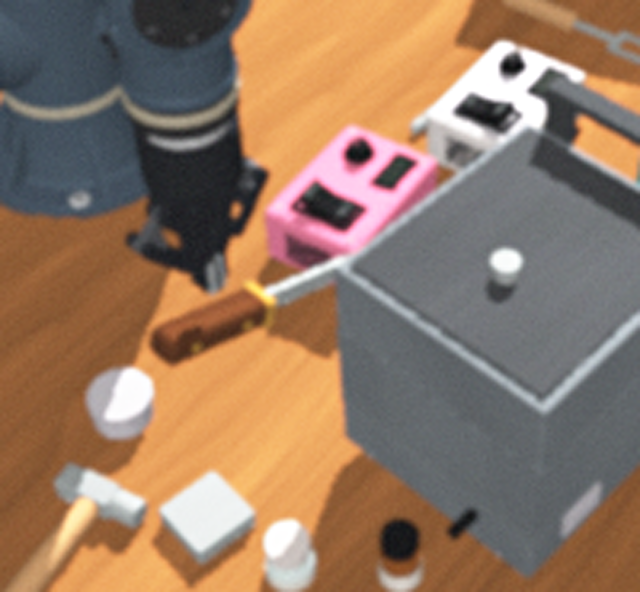

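```bash
python3 -m pendant '[{"travel":[0,-0.4,-1.5],"turn":0},{"travel":[0,-0.5,-2.5],"turn":0},{"travel":[-0.1,-0.8,-4],"turn":0},{"travel":[-0.1,-1.2,-5.5],"turn":0},{"travel":[-0.1,-1.4,-7],"turn":0},{"travel":[-0.1,-1.6,-8.5],"turn":0},{"travel":[-0.2,-1.6,-10],"turn":0},{"travel":[-0.2,-1.6,-11.5],"turn":0},{"travel":[-0.2,-1.5,-13],"turn":0},{"travel":[-0.2,-1.5,-13],"turn":0}]'
python3 - <<'E'
from plant import arm, optics
from h import *
import cv2
print(arm.read_state()["joints"])
for n in("top","scene"):
    im=optics.get_image(n)[:,:,::-1]
    im=im[80:260,190:410] if n=="top" else im[110:310,130:370]
    cv2.imwrite(f"pics/{n}4.png",cv2.resize(im,None,fx=3,fy=3,interpolation=2))
E
```

```text
time: 7.1
tool_pos: [0.4899, -0.2937, 0.1747]
tool_rot: [0.0, 0.061, 0.998, -0.001]
force: [-0.1, -4.1, 5.1]
gripper_width: 0.0
[-0.53944959  0.33983238 -0.01561121  1.21468851 -0.00123213 -0.41794909]
```

View pics/scene4.png

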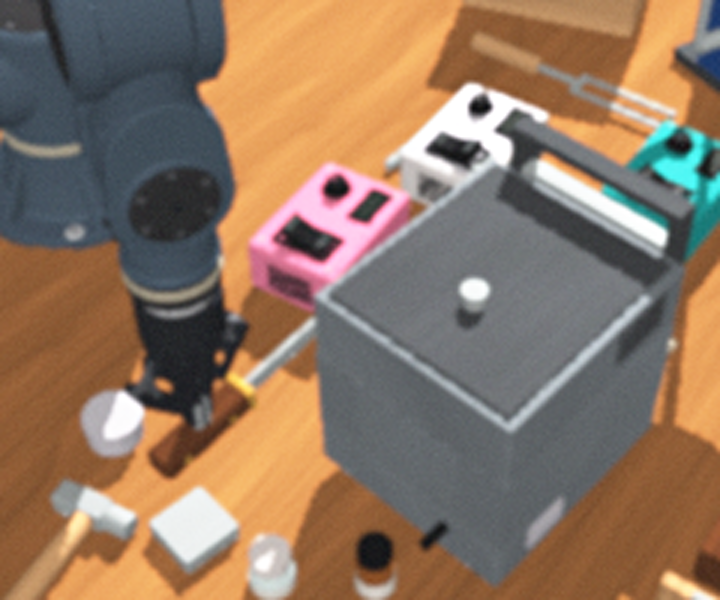

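```bash
python3 -m pendant '[{"travel":[0,0.1,-1.2],"turn":0},{"travel":[0,0.2,-2.4],"turn":0},{"travel":[0.1,0.4,-3.4],"turn":0},{"travel":[0.1,0.4,-4],"turn":0},{"travel":[0.1,0.5,-4.2],"turn":0},{"travel":[0.1,0.5,-4.2],"turn":0}]'
```

```text
time: 7.95
tool_pos: [0.491, -0.2879, 0.1337]
tool_rot: [0.0, 0.06, 0.998, -0.0]
force: [-1.3, -1.4, 5.4]
gripper_width: -0.0003
```

```bash
python3 -m pendant '[{"travel":[0,0,-0.2],"turn":0},{"travel":[0,0,-0.2],"turn":0}]'
```

```text
time: 8.2
tool_pos: [0.4911, -0.2875, 0.1318]
tool_rot: [0.0, 0.06, 0.998, 0.0]
force: [-0.3, 0.9, 6.4]
gripper_width: -0.0001
```

```bash
python3 -m pendant '[{"travel":[0,0,-0.15],"turn":0},{"travel":[0,0,-0.15],"turn":0}]'
```

```text
time: 8.45
tool_pos: [0.4911, -0.2873, 0.1309]
tool_rot: [0.0, 0.06, 0.998, 0.0]
force: [-2.4, 2.3, 10.7]
gripper_width: 0.0001
```

```bash
python3 -m pendant '[{"travel":[0,0,-0.15],"turn":0},{"travel":[0,0,-0.15],"turn":0}]'
```

```text
time: 8.7
tool_pos: [0.4912, -0.2873, 0.1306]
tool_rot: [0.001, 0.06, 0.998, 0.0]
force: [-4.9, 4.2, 22.9]
gripper_width: -0.0
```

```bash
python3 -m pendant '[{"travel":[0,0,0],"turn":0},{"travel":[0,0,0],"turn":0},{"travel":[0,0,0],"turn":0},{"travel":[0,0,0],"turn":0},{"travel":[0,0,0],"turn":0},{"travel":[0,0,0],"turn":0}]'
python3 - <<'E'
from plant import arm, optics
import cv2
for n in("top","scene"):
    im=optics.get_image(n)[:,:,::-1]
    im=im[80:280,90:350] if n=="top" else im[110:310,130:370]
    cv2.imwrite(f"pics/{n}5.png",cv2.resize(im,None,fx=3,fy=3,interpolation=2))
E
```

```text
time: 9.45
tool_pos: [0.4912, -0.2873, 0.1306]
tool_rot: [0.001, 0.06, 0.998, 0.0]
force: [-5.8, 4.2, 21.7]
gripper_width: -0.0
```

View pics/scene5.png

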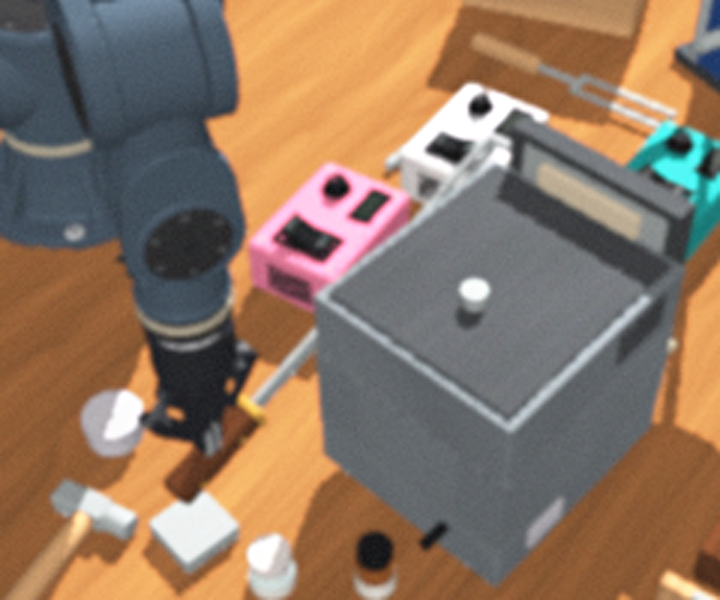

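View pics/top5.png

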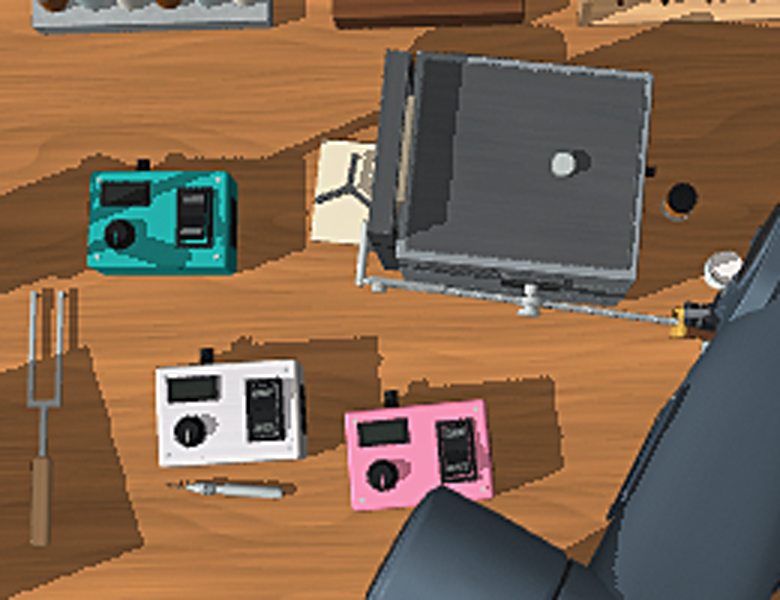

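The door shows fully raised in the guides (scene crop around 585,200). The fingers rest on top of the handle (210,440), and the bystanders are where they started. The force is steady, so I'm handing in.

```bash
python3 -c "
from plant import arm
s=arm.read_state();print(s['force'],s['tool_pos']);print(arm.sign_off())"
```

```text
[-4.409664    5.1792455  22.41571288] [ 0.49121521 -0.28731102  0.13061354]
the job is handed in; nothing more can be done
None
```

I switched the kiln off, pressed the door lever down to its stop, and handed the job in at about 9.5 s while still holding the handle down. No verdict was reported, and the joint values can't be read directly, so these checks come from forces, heights and pictures.

- **Switch:** I pressed the raised half of the white controller's rocker with shut fingers. It met its stop at 86.7 mm above the bench, against 87 mm expected, with the force jumping to about 19 N. The later picture shows the opposite end raised.
- **Door:** I pressed the top of the handle down along its arc until the force rose from about 6 N to about 22 N at a fingertip height of 130.6 mm. That fits the expected 128 mm plus a few millimetres for the tilted handle under the finger edge. The pictures show the door fully up.
- **At hand-in:** The fingers had held still for 0.75 s, with a steady push of about 22 N.
- **Other things on the bench:** By eye, none of those visible in the last pictures had moved. I did not measure this.

No check failed. The kiln position fit disagreed with some of the kiln's corner points by up to about 4 pixels. The handle points fitted within about 1.5 pixels, and the fingers landed where planned.

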